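# Load cartons and tins in layers on a pinned base with separator boards

## Task

Load the pinned metal base for dispatch, layer by layer: lay the two tall cartons, tops up, on it end to end between the pins, lengthwise in line with the base, then lower a grey separator board over both pins so that it lies flat on the cartons; lay the two low cartons on that board in the same way and the second separator board on them, again over both pins and flat. Last, stack however many tins there are in one square column in the middle of the top board, long sides in line with the board, and leave the glue bottle and the tape roll where they are.

Things in the scene. Friction and masses are not known exactly. Their poses are not given: they have to be found in the camera images.
- base: Aluminium plate, 216 x 92 x 12 mm, fixed to the bench, with two upright steel pins of 12 mm diameter at x = -86 and +86 mm (y = 0); their tips stand 114 mm above the bench and taper over the last 10 mm to 5 mm across. Origin: centre of the underside; x along its length, z up. Two cartons end to end fit between the pins: centres at x = -37 and +37 mm.
- board_1: Grey plastic board, 204 x 84 x 8 mm, 0.12 kg. Origin: centre of underside; x along it, z up. Round 16 mm hole at x = -86 mm; open slot 16 mm wide from x = +68 mm to the end. Notches (x = -23 to 23 mm) leave a waist 50 mm wide: grip across it. Fits either way round. Starts on the bench under board_2.
- board_2: Grey plastic board, 204 x 84 x 8 mm, 0.12 kg. Origin: centre of underside; x along it, z up. Round 16 mm hole at x = -86 mm; open slot 16 mm wide from x = +68 mm to the end. Notches (x = -23 to 23 mm) leave a waist 50 mm wide: grip across it. Fits either way round. Starts on board_1, notches roughly aligned: fingers over 8 mm below its top take both. Either board may go first.
- tall_1: Closed plain cardboard carton, 66 x 48 x 44 mm (the tall sort), with a strip of paper tape along its top, 0.18 to 0.35 kg. Origin: centre of its underside; x along its 66 mm length, y across its 48 mm width, z up. Stands flat on the bench at the start; grip it across the 48 mm.
- tall_2: Closed plain cardboard carton, 66 x 48 x 44 mm (the tall sort), with a strip of paper tape along its top, 0.18 to 0.35 kg. Origin: centre of its underside; x along its 66 mm length, y across its 48 mm width, z up. Stands flat on the bench at the start; grip it across the 48 mm.
- low_1: Closed plain cardboard carton with a lift-off lid, 66 x 48 x 28 mm (the low sort), with a small blank label on top, 0.1 to 0.21 kg. Origin: centre of its underside; x along its 66 mm length, y across its 48 mm width, z up. Stands flat on the bench at the start; grip it across the 48 mm.
- low_2: Closed plain cardboard carton with a lift-off lid, 66 x 48 x 28 mm (the low sort), with a small blank label on top, 0.1 to 0.21 kg. Origin: centre of its underside; x along its 66 mm length, y across its 48 mm width, z up. Stands flat on the bench at the start; grip it across the 48 mm.
- tin_1: Flat lidded plain metal tin, 60 x 44 x 22 mm, 0.12 kg; may be absent. Origin: centre of its underside; x along its 60 mm length, y across its 44 mm width, z up. Grip it across the 44 mm. The tins are alike.
- tin_2: Flat lidded plain metal tin, 60 x 44 x 22 mm, 0.12 kg; may be absent. Origin: centre of its underside; x along its 60 mm length, y across its 44 mm width, z up. Grip it across the 44 mm. The tins are alike.
- tin_3: Flat lidded plain metal tin, 60 x 44 x 22 mm, 0.12 kg; may be absent. Origin: centre of its underside; x along its 60 mm length, y across its 44 mm width, z up. Grip it across the 44 mm. The tins are alike.
- glue_bottle: White glue bottle with a black nozzle, 50 mm across and 141 mm high, standing on the bench to the left of the base. Bystander: leave alone. Origin: centre of its underside.
- tape_roll: Roll of yellowish tape, 100 mm across and 25 mm high, lying on the bench beyond the work. Bystander: leave alone. Origin: centre of its underside.

How it is judged:
By the outcome, as a careful person would: the job done as asked, in the order asked, and still so for the second after the job is handed in, with the robot touching nothing.
Of tin_1, tin_2, tin_3 only 1 to 3 are there at a start; the rules pass over those that are not, and their reading is None.
At some moment in a run one of board_1, board_2 may be knocked a few centimetres aside while the robot is not near it.
Once in a run the grip may slacken for a moment while it holds something.
It also fails if it takes over 210 s, if anything falls off the work surface, if the arm or the gripper's body presses on something with over 40 N, if the wrist force passes 120 N, or if a joint passes its speed limit or range.

## Robot

A 7-joint arm with a two-finger parallel gripper is mounted at the origin on the work surface; the furniture and walls round the work are solid. World frame = base frame: x ahead of the robot, y to its left, z up, the work surface at z = 0. Lengths are in m, angles in rad, forces in N, time in s.
With the tool pointing down it reaches from about 0.4 to 0.875 m from the base axis. Payload 19.3 kg.
Tool frame: the origin (TCP) lies at the very end of the fingers, on their centre line; the grasp point (between the pads) lies 19 mm behind it; z points along the fingers, x is the direction in which the jaws open and shut, and the axes are right-handed (so a half turn about z gives the same grasp; the last joint's range is limited). The gripper opens to 85 mm and grips with 20 to 120 N. Pads are 22 mm wide; open, the fingers measure 114 mm over their backs; the gripper's body (76 mm by 85 mm) begins 54 mm behind the grasp point. The pads swing forward as they close: fully open they stand 13 mm farther back than shut.
Start: joints at [1.061, 0.521, -0.036, 1.599, 0.021, 1.021, -0.113], TCP at [0.266, -0.566, 0.231] pointing down, gripper open.
Joint ranges: [-2.91, 2.91], [-0.3, 2.13], [-1.5, 1.42], [0.17, 2.43], [-1.26, 4.41], [0.16, 1.93], [-2.52, 2.52]. Speed limits (rad/s): [1.89, 1.89, 2.39, 2.39, 3.01, 3.01, 3.01].

## Interface

Orientations are given as a unit quaternion [w, x, y, z].
In Python, from cell import * gives the robot as it stands.
- The arm moves only by the tool drive_tool, never from a script. Its arguments are lists of equal length, an entry for each row: "offset": the shift along the tool's x, y, z in mm, a list of three; "twist": the turn about the tool's z in rad. In form: {"offset": [[dx, dy, dz], ...], "twist": [twist, ...]}. A call has 1 to 20 rows; each row is the pose to reach, as a shift and turn from the pose commanded when the call began, along the tool's axes at that moment; what a row does not reach only later rows make up. A row lasts 1/10 s, in which the tool goes at most 50 mm and 8.59 degrees, less where a joint would pass 70% of its speed; a pose out of reach is approached as far as the arm can. A call with a gripper value outside its range is refused whole. "grip" is the finger opening in mm, from 0 to 85.4, set as the call begins (left out, the last holds). The fingers move at their own pace and stop on an object; the grip force is fixed at half the most. Time passes only in rows, so rows that repeat a pose let the fingers close. It gives the time, the measured TCP pose, the force and the opening at its end, in the units of the state.
- read_state(): the state, without advancing time (a new reading comes with each control period).
- camera(name): name is "side" or "top"; returns (picture, depth): 400x640x3 uint8, red, green, blue; 400x640 float32, m along the optical axis (not along the pixel's ray), 0 where there is no reading.
- calibration(name): a dict with "mtx" (3x3 intrinsics, pixels), "pose" (4x4, takes a point from camera to world coordinates). Camera axes: x right, y up, looking along -z (the intrinsics and any distortion apply to the point x, -y, -z); pixel columns grow to the right and rows downward; lengths in m; the calibration is good to about 2 mm. A picture is of the moment at which its call begins. calibration takes no time and is no camera call.
- finish_job(): hands the job in, once; it reports no verdict.
Trained networks look in the newest picture that a camera, given by its name, has taken for a name from the list of things; names that differ only in an ending like _2 or _b are one class to them, and where a whole thing is asked for, a point or a joint stands for the part that bears it (a point fixed in the world has none). Each returns a list of dicts, best first, with "confidence" (0 to 1); they miss things now and then, are a little off and sometimes report something else, mostly with a low value. They report only what shows in the picture. A call takes as long as a camera call.
- silhouettes(camera, target): "region" (400x640 bool, what is visible of it) and "location" ([column, row] in pixels, amid what is visible of it).
The state is a dict: "time_s": time; "joint_positions": joint angles; "joint_velocities": joint speeds; "joint_efforts": joint torques, N m; "tool_pos": TCP position; "orientation": TCP orientation; "contact_force": force on the tool from outside, world axes, zero at the start; "wrist_torque": the same for the moment, N m; "grip_width": finger opening in m.
Only numpy, scipy, OpenCV 4.12 (cv2) and the standard library are available. Lean on these libraries where they do the work, as an engineer would, in place of code of your own. Each camera call takes 0.05 s, during which the arm holds its last target. There are 200 camera calls.

## Working session

There is one attempt and no reset: what is moved stays moved. The work goes in short steps, Python scripts to look and compute and a tool call to move; the robot and the scene stay as the last step left them, time stands still between calls to the robot, and variables do not carry over. Pictures are saved under pics/ and viewed, on a budget of 14 in all, crops included, one or two more only if the job needs it, and the job is handed in when it is done.

Besides the shell and the picture viewer there is one more tool, called after "Emit:" by a JSON object that holds its "fn" and its "kwargs", one argument or row to a line. drive_tool: Moves the arm, as the interface text tells. Its arguments: {"type":"object","properties":{"offset":{"type":"array"},"twist":{"type":"array"},"grip":{"type":"number"}},"required":["offset","twist"]}

```bash
ls; mkdir -p pics
cat > h.py <<'E'
from cell import *
import numpy as np, cv2
def pts(name, depth):
    c=calibration(name); K=np.array(c["mtx"]); P=np.array(c["pose"])
    v,u=np.mgrid[0:400,0:640]
    x=(u-K[0,2])/K[0,0]*depth; y=(v-K[1,2])/K[1,1]*depth
    p=np.stack([x,-y,-depth],-1)@P[:3,:3].T+P[:3,3]
    p[depth<=0]=np.nan
    return p
E
python3 - <<'E'
from h import *
s=read_state(); print(s)
ims=[]
for n in("top","side"):
    im,d=camera(n); cv2.imwrite(f"pics/{n}0.png",im[:,:,::-1]); np.save(n+"0.npy",d)
    c=calibration(n); print(n,{k:np.round(np.array(v),3).tolist() for k,v in c.items()})
    P=pts(n,d)
    for t in["base","board_1","tall_1","low_1","tin_1","glue_bottle","tape_roll"]:
        for r in silhouettes(n,t):
            m=r["region"]; q=P[m]; q=q[~np.isnan(q[:,0])]
            if len(q)<5: continue
            zt=np.percentile(q[:,2],90); 
            k=q[q[:,2]>zt-0.006]
            rc=cv2.minAreaRect((k[:,:2]*1000).astype(np.float32))
            print(n,t,round(r["confidence"],2),np.round(r["location"]),m.sum(),"z",round(zt,3),np.round(np.median(k,0),3),[np.round(a,1) for a in rc])
E
```

```text
pics
{'time_s': 0.0, 'joint_positions': array([ 1.06079513,  0.52201859, -0.03634758,  1.60004563,  0.02124093,
        1.02105058, -0.1127994 ]), 'joint_velocities': array([-0.00159797, -0.00171198, -0.00087694,  0.00045316, -0.00084419,
       -0.00079161, -0.0003739 ]), 'joint_efforts': array([ 3.94699919e-04, -9.27101827e+01,  1.97934575e+00, -3.69922149e+01,
        1.76330935e-02,  8.52133351e-03,  4.06969298e-05]), 'tool_pos': array([ 0.26591948, -0.5652265 ,  0.23070918]), 'orientation': array([-2.58619218e-04,  8.44330049e-01, -5.35823147e-01, -5.05689690e-04]), 'contact_force': array([0.37832727, 0.5714145 , 0.08600601]), 'wrist_torque': array([-0.01545632, -0.00819407, -0.06564569]), 'grip_width': 0.08538589722529406}
top {'mtx': [[496.429, 0.0, 319.885], [0.0, 496.429, 205.779], [0.0, 0.0, 1.0]], 'pose': [[0.004, 0.991, -0.133, 0.386], [-1.0, 0.004, -0.006, 0.027], [-0.006, 0.133, 0.991, 1.444], [0.0, 0.0, 0.0, 1.0]]}
top base 0.9 [282. 217.] 2385 z 0.017 [0.541 0.149 0.014] [array([545. , 148.7]), array([ 92.1, 215.8]), np.float64(82.1)]
top base 0.17 [386. 180.] 1807 z 
[... 2272 characters left out ...]
array([423.9, -85.9]), array([65.4, 51.5]), np.float64(13.1)]
side low_1 0.96 [315. 260.] 887 z 0.029 [ 0.516 -0.249  0.028] [array([ 517.8, -242.7]), array([49.9, 65. ]), np.float64(79.3)]
side low_1 0.75 [262. 206.] 242 z 0.029 [ 0.436 -0.004  0.028] [array([438.7, -25.1]), array([65.3, 99. ]), np.float64(10.2)]
side tin_1 0.74 [256. 279.] 824 z 0.023 [ 0.399 -0.276  0.022] [array([ 399.2, -270.3]), array([44.9, 59.6]), np.float64(89.1)]
side glue_bottle 0.6 [303. 159.] 495 z 0.103 [0.587 0.293 0.11 ] [array([587.8, 294.2]), array([13.4, 21.5]), np.float64(65.2)]
side tape_roll 0.86 [371. 186.] 563 z 0.026 [0.756 0.131 0.025] [array([758.3, 142.5]), array([100.8,  97. ]), np.float64(74.4)]
```

```bash
python3 -c "
import cv2
a=cv2.imread('pics/top0.png')[90:310,180:480]
cv2.imwrite('pics/top0c.png',cv2.resize(a,None,fx=2.6,fy=2.6,interpolation=cv2.INTER_CUBIC))"
```

```text
(no output)
```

View pics/top0c.png

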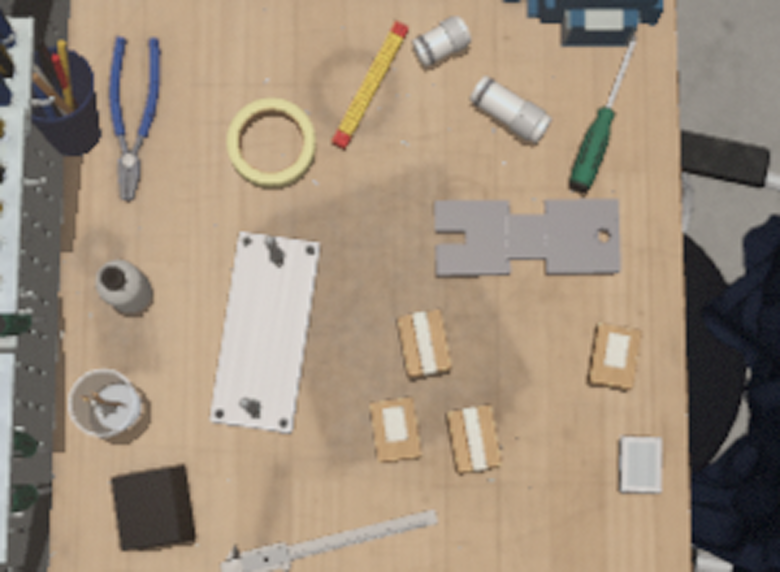

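View pics/side0.png

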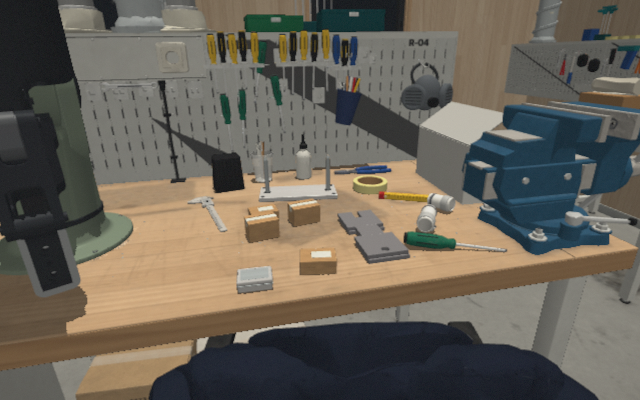

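The pictures show one tin (crop 640,465; single height), two tall cartons with tape (425,343 and 473,437), two low ones with labels (395,430 and 615,355), both boards stacked (527,237), and the base with its pins (265,332). The detections agree.

```bash
cat >> h.py <<'E'
def cur():
    s=read_state(); w,x,y,z=s["orientation"]
    from scipy.spatial.transform import Rotation as R
    M=R.from_quat([x,y,z,w]).as_matrix(); return s,np.array(s["tool_pos"])*1000,M
def plan(*wps):
    """wps: (x,y,z mm, carton/board length angle deg); jaw across it"""
    s,p,M=cur(); psi=np.degrees(np.arctan2(M[1,0],M[0,0]))
    print("t",round(s["time_s"],1),"tcp",p.round(1),"jaw",round(psi,1),"j7",round(s["joint_positions"][6],2),"grip",round(s["grip_width"]*1000,1),"F",np.round(s["contact_force"],1))
    ref=psi
    for x,y,z,a in wps:
        phi=np.degrees(np.arctan2(y,x))
        c=[a+90+180*k for k in range(-3,3) if abs(a+90+180*k-phi)<130]
        j=min(c,key=lambda q:abs(q-ref)); ref=j
        print((x,y,z),"offset",(M.T@(np.array([x,y,z])-p)).round(1),"twist",round(-np.radians(j-psi),3),"jaw",round(j,1))
E
python3 - <<'E'
from h import *
plan((517.4,-29.8,150,10.4),(517.4,-29.8,10,10.4))
E
```

```text
t 0.8 tcp [ 266.1 -565.5  231.3] jaw -64.8 j7 -0.11 grip 85.5 F [-0.2  0.3  0.5]
(517.4, -29.8, 150) offset [-377.8 -455.5   81.3] twist 0.258 jaw -79.6
(517.4, -29.8, 10) offset [-377.8 -455.5  221.3] twist 0.258 jaw -79.6
```

Emit:
{"fn": "drive_tool", "kwargs": {
  "offset": [
    [-378,-455,81],
    [-378,-455,81],
    [-378,-455,81],
    [-378,-455,81],
    [-378,-455,81],
    [-378,-455,81],
    [-378,-455,81],
    [-378,-455,81],
    [-378,-455,81],
    [-378,-455,81],
    [-378,-455,81],
    [-378,-455,81],
    [-378,-455,81],
    [-378,-455,81],
    [-378,-455,81],
    [-378,-455,81],
    [-378,-455,81],
    [-378,-455,81],
    [-378,-455,81],
    [-378,-455,81]
  ],
  "twist": [0.258,0.258,0.258,0.258,0.258,0.258,0.258,0.258,0.258,0.258,0.258,0.258,0.258,0.258,0.258,0.258,0.258,0.258,0.258,0.258],
  "grip": 70
}}

```text
time_s: 2.8
tool_pos: [0.5168, -0.0299, 0.1503]
orientation: [-0.0, 0.768, -0.64, 0.0]
contact_force: [-0.2, -0.4, -0.5]
grip_width: 0.0697
```

Run:
```python
from h import *
im,d=camera("top"); cv2.imwrite("pics/t1.png",cv2.resize(im[130:290,250:450,::-1],None,fx=4,fy=3.7))
im,d=camera("side"); cv2.imwrite("pics/s1.png",cv2.resize(im[80:330,180:480,::-1],None,fx=2.6,fy=2.4))
plan((517.4,-29.8,10,10.4))
```

```text
t 2.9 tcp [516.9 -29.9 150.3] jaw -79.6 j7 -1.51 grip 70.0 F [0.4 0.  0.7]
(517.4, -29.8, 10) offset [  0.   -0.5 140.3] twist 0.0 jaw -79.6
```

View pics/s1.png

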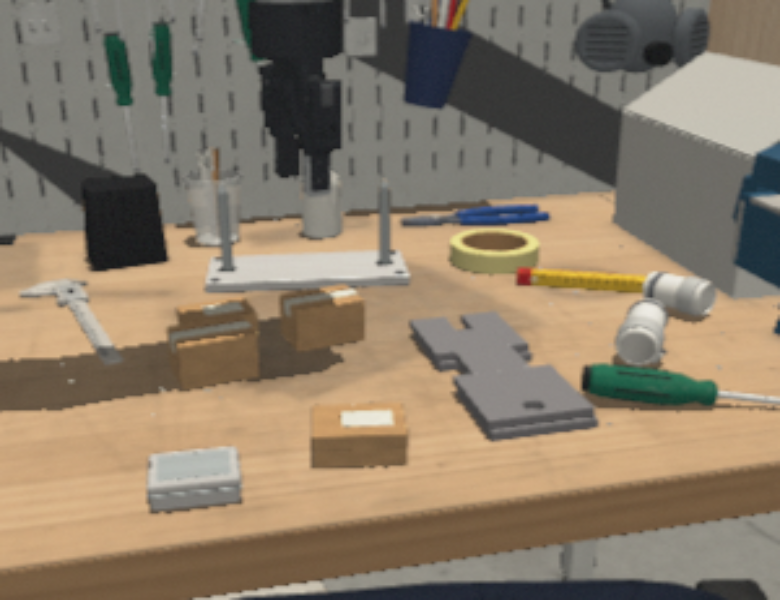

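The side view shows the open gripper (300,150) over the tall carton (322,315), with the scene unchanged. Descend and grip.

Emit:
{"fn": "drive_tool", "kwargs": {
  "offset": [
    [0,0,50],
    [0,0,100],
    [0,0,130],
    [0,0,140],
    [0,0,140]
  ],
  "twist": [0,0,0,0,0]
}}

```text
time_s: 3.4
tool_pos: [0.5164, -0.0297, 0.0096]
orientation: [0.001, 0.768, -0.64, -0.001]
contact_force: [1.2, 0.7, 0.8]
grip_width: 0.0698
```

Emit:
{"fn": "drive_tool", "kwargs": {
  "offset": [
    [0,0,0],
    [0,0,0],
    [0,0,0],
    [0,0,0],
    [0,0,0],
    [0,0,-10],
    [0,0,-40],
    [0,0,-80],
    [0,0,-130],
    [0,0,-170],
    [0,0,-170]
  ],
  "twist": [0,0,0,0,0,0,0,0,0,0,0],
  "grip": 30
}}

```text
time_s: 4.5
tool_pos: [0.5192, -0.0299, 0.1867]
orientation: [-0.003, 0.768, -0.64, 0.004]
contact_force: [0.3, 0.1, -3.7]
grip_width: 0.0468
```

Run:
```python
from h import *
b=np.array([545,148.7]); u=np.array([np.cos(np.radians(-7.9)),np.sin(np.radians(-7.9))])
p=b+25*u
plan((*p,180,-7.9),(*p,40,-7.9),(*p,23,-7.9))
```

```text
t 4.5 tcp [519.2 -29.9 186.7] jaw -79.6 j7 -1.51 grip 46.8 F [ 0.3  0.1 -3.7]
(np.float64(569.7627365809577), np.float64(145.26388634907133), 180) offset [-163.2  -81.2    7.2] twist 0.319 jaw -97.9
(np.float64(569.7627365809577), np.float64(145.26388634907133), 40) offset [-163.4  -79.9  147.2] twist 0.319 jaw -97.9
(np.float64(569.7627365809577), np.float64(145.26388634907133), 23) offset [-163.4  -79.8  164.2] twist 0.319 jaw -97.9
```

Emit:
{"fn": "drive_tool", "kwargs": {
  "offset": [
    [-163,-84,0],
    [-163,-84,0],
    [-163,-84,0],
    [-163,-84,0],
    [-163,-84,0],
    [-163,-84,0],
    [-163,-84,0],
    [-163,-84,0]
  ],
  "twist": [0.319,0.319,0.319,0.319,0.319,0.319,0.319,0.319]
}}

```text
time_s: 5.3
tool_pos: [0.5699, 0.1444, 0.1806]
orientation: [-0.0, -0.656, 0.754, -0.0]
contact_force: [-0.5, -0.2, -3.5]
grip_width: 0.0472
```

Run:
```python
from h import *
b=np.array([545,148.7]); u=np.array([np.cos(np.radians(-7.9)),np.sin(np.radians(-7.9))])
p=b+25*u
im,d=camera("side"); cv2.imwrite("pics/s2.png",cv2.resize(im[60:260,200:450,::-1],None,fx=3,fy=3))
plan((*p,40,-7.9),(*p,23,-7.9))
```

```text
t 5.3 tcp [570.  144.6 180.6] jaw -98.0 j7 -2.09 grip 47.4 F [ 0.8 -0.2 -2.8]
(np.float64(569.7627365809577), np.float64(145.26388634907133), 40) offset [ -0.7   0.3 140.6] twist -0.001 jaw -97.9
(np.float64(569.7627365809577), np.float64(145.26388634907133), 23) offset [ -0.7   0.3 157.6] twist -0.001 jaw -97.9
```

View pics/s2.png

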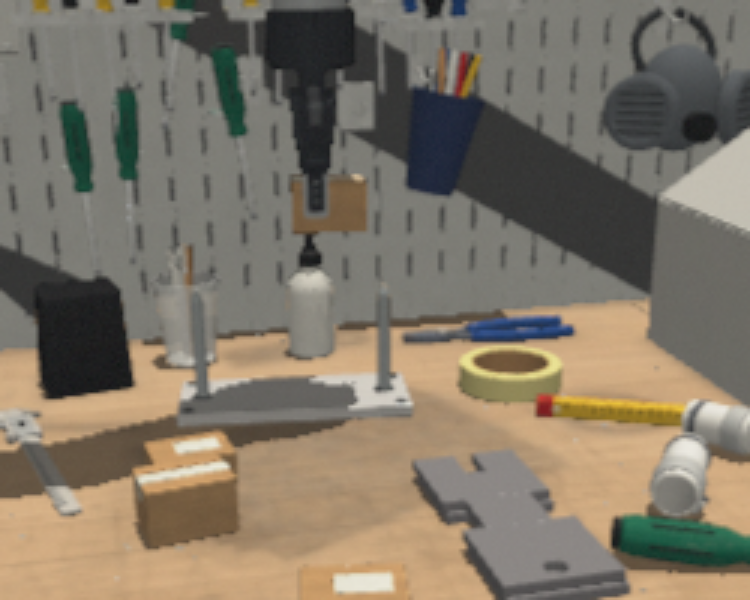

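The carton is held level at (330,205), gripped off centre as planned. The far pin (383,290) is clear of it.

Emit:
{"fn": "drive_tool", "kwargs": {
  "offset": [
    [0,0,50],
    [0,0,100],
    [0,0,140],
    [-0.5,0,150],
    [-0.5,0,155],
    [-0.5,0,158],
    [-0.5,0,158]
  ],
  "twist": [0,0,0,0,0,0,0]
}}

```text
time_s: 6.05
tool_pos: [0.5713, 0.1463, 0.0246]
orientation: [0.001, -0.657, 0.754, -0.001]
contact_force: [0.4, 1.2, -2.4]
grip_width: 0.0469
```

Emit:
{"fn": "drive_tool", "kwargs": {
  "offset": [
    [0,0,0],
    [0,0,0],
    [0,0,0],
    [0,0,-20],
    [0,0,-60],
    [0,0,-110],
    [0,0,-160],
    [0,0,-160]
  ],
  "twist": [0,0,0,0,0,0,0,0],
  "grip": 62
}}

```text
time_s: 6.85
tool_pos: [0.5729, 0.147, 0.1891]
orientation: [0.005, -0.657, 0.754, -0.002]
contact_force: [0.7, -0.1, -0.9]
grip_width: 0.0618
```

```bash
cat >> h.py <<'E'
def rects(cam="top",names=("tall_1","low_1","tin_1","board_1"),zr=None):
    im,d=camera(cam); P=pts(cam,d)
    for t in names:
        for r in silhouettes(cam,t):
            if r["confidence"]<.3: continue
            q=P[r["region"]]; q=q[~np.isnan(q[:,0])]
            if len(q)<20: continue
            zt=np.percentile(q[:,2],85); k=q[abs(q[:,2]-zt)<.006]
            c,(w,h),a=cv2.minAreaRect((k[:,:2]*1000).astype(np.float32))
            if w<h: w,h,a=h,w,a-90
            print(t,round(r["confidence"],2),"z",round(np.median(k[:,2])*1000,1),"c",np.round(c,1),"size",round(w,1),round(h,1),"ang",round(a,1))
    return im,d,P
E
python3 - <<'E'
from h import *
rects("top",("tall_1",))
g=np.array([425.9,-81.6])+12*np.array([np.cos(np.radians(10.8)),np.sin(np.radians(10.8))])
plan((*g,180,10.8),(*g,10,10.8))
E
```

```text
tall_1 0.61 z 45.7 c [424.8 -80.6] size 63.1 45.7 ang 10.6
t 7.0 tcp [570.6 146.3 183.8] jaw -97.9 j7 -2.09 grip 62.4 F [-0.  -1.  -1.5]
(np.float64(437.68744700874424), np.float64(-79.3514242249713), 180) offset [241.8 100.8   3.3] twist -0.326 jaw -79.2
(np.float64(437.68744700874424), np.float64(-79.3514242249713), 10) offset [242.  101.2 173.3] twist -0.326 jaw -79.2
```

Emit:
{"fn": "drive_tool", "kwargs": {
  "offset": [
    [242,101,0],
    [242,101,0],
    [242,101,0],
    [242,101,0],
    [242,101,0],
    [242,101,0],
    [242,101,0],
    [242,101,40],
    [242,101,60],
    [242,101,60],
    [242,101,60],
    [242,101,60]
  ],
  "twist": [-0.326,-0.326,-0.326,-0.326,-0.326,-0.326,-0.326,-0.326,-0.326,-0.326,-0.326,-0.326]
}}

```text
time_s: 8.15
tool_pos: [0.4377, -0.0792, 0.1231]
orientation: [-0.0, 0.771, -0.637, 0.0]
contact_force: [-0.2, -0.3, 0.2]
grip_width: 0.0622
```

Run:
```python
from h import *
im,d,P=rects("top",("tall_1","base"))
cv2.imwrite("pics/t3.png",cv2.resize(im[130:310,210:450,::-1],None,fx=3.3,fy=3.3))
g=np.array([425.9,-81.6])+12*np.array([np.cos(np.radians(10.8)),np.sin(np.radians(10.8))])
plan((*g,10,10.8))
```

```text
tall_1 0.89 z 57.4 c [583.  146.9] size 66.3 48.1 ang -8.3
tall_1 0.62 z 17.4 c [ 652.5 -143.1] size 203.8 85.3 ang -88.8
t 8.3 tcp [437.5 -79.6 123.1] jaw -79.2 j7 -1.41 grip 61.9 F [-0.4 -0.1 -0.2]
(np.float64(437.68744700874424), np.float64(-79.3514242249713), 10) offset [-2.000e-01 -1.000e-01  1.131e+02] twist 0.0 jaw -79.2
```

View pics/t3.png

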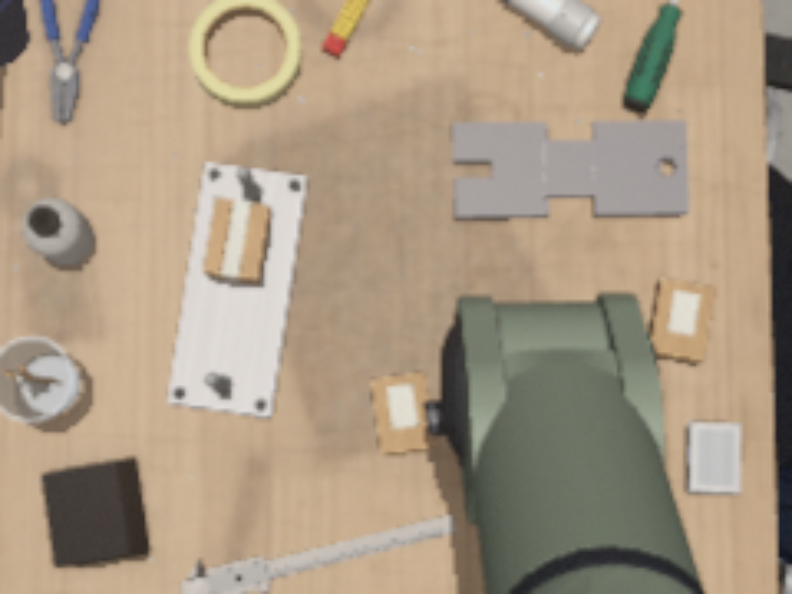

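The first carton stands at (238,240) in the picture, about 3 mm left of the pin line. So the top camera reads about 2.5 mm too far in +y, and I'll allow for that. Pick the second tall carton.

Emit:
{"fn": "drive_tool", "kwargs": {
  "offset": [
    [0,0,50],
    [0,0,100],
    [0,0,113],
    [0,0,113],
    [0,0,113]
  ],
  "twist": [0,0,0,0,0],
  "grip": 66
}}

```text
time_s: 8.8
tool_pos: [0.4374, -0.0798, 0.0101]
orientation: [-0.0, 0.771, -0.637, 0.0]
contact_force: [0.6, -0.5, 1.2]
grip_width: 0.0659
```

Emit:
{"fn": "drive_tool", "kwargs": {
  "offset": [
    [0,0,0],
    [0,0,0],
    [0,0,0],
    [0,0,0],
    [0,0,0],
    [0,0,-10],
    [0,0,-40],
    [0,0,-80],
    [0,0,-130],
    [0,0,-170],
    [0,0,-170],
    [0,0,-170]
  ],
  "twist": [0,0,0,0,0,0,0,0,0,0,0,0],
  "grip": 30
}}

```text
time_s: 10.0
tool_pos: [0.4371, -0.0799, 0.1808]
orientation: [-0.001, 0.77, -0.637, 0.001]
contact_force: [-0.2, 0.0, -4.1]
grip_width: 0.0474
```

```bash
cat >> h.py <<'E'
b=np.array([544.9,146.2]); A=-7.9; u=np.array([np.cos(np.radians(A)),np.sin(np.radians(A))])
E
python3 - <<'E'
from h import *
im,d=camera("top"); P=pts("top",d)
for cam in ("top","side"):
  im,d=camera(cam); P=pts(cam,d)
  for t in ("base","tall_1"):
    for r in silhouettes(cam,t)[:3]:
        q=P[r["region"]]; q=q[~np.isnan(q[:,0])]*1000
        for lo,hi in ((7,19),(50,62)):
            k=q[(q[:,2]>lo)&(q[:,2]<hi)]
            if len(k)>50: print(cam,t,round(r["confidence"],2),lo,len(k),k.mean(0).round(1),cv2.minAreaRect(k[:,:2].astype(np.float32)))
p=b-25*u
plan((*p,180,A),(*p,22,A))
E
```

```text
top base 0.75 50 374 [582.6 146.2  56.7] ((582.8455810546875, 146.7811279296875), (48.261573791503906, 66.181640625), 81.2631607055664)
top base 0.69 7 1685 [532.6 148.5  13. ] ((545.0552368164062, 148.8253173828125), (92.12698364257812, 215.48281860351562), 81.87183380126953)
top tall_1 0.57 50 371 [582.8 145.9  56.7] ((582.76904296875, 146.19261169433594), (47.00831604003906, 66.56566619873047), 81.8628921508789)
side base 0.77 7 756 [531.5 132.4  11.9] ((543.175048828125, 144.29034423828125), (96.55274200439453, 213.77035522460938), 81.39232635498047)
side base 0.4 7 51 [575.6 125.1  15.6] ((564.246337890625, 138.60647583007812), (40.87924575805664, 92.89576721191406), 36.95376968383789)
side base 0.4 50 155 [579.3 135.   55.4] ((582.05419921875, 143.58798217773438), (51.63789367675781, 63.83472442626953), 79.95470428466797)
side tall_1 0.57 50 170 [580.8 137.   55.5] ((582.5628051757812, 144.24795532226562), (53.24489974975586, 64.82140350341797), 80.20943450927734)
t 10.3 tcp [436.5 -79.6 178.6] jaw -79.2 j7 -1.39 grip 47.2 F [-1.  -0.6 -3.8]
(np.float64(520.1372634190423), np.float64(149.63611365092865), 180) offset [-209.5 -125.2   -1.5] twist 0.327 jaw -97.9
(np.float64(520.1372634190423), np.float64(149.63611365092865), 22) offset [-209.4 -125.4  156.5] twist 0.327 jaw -97.9
```

Emit:
{"fn": "drive_tool", "kwargs": {
  "offset": [
    [-209.5,-124.5,0],
    [-209.5,-124.5,0],
    [-209.5,-124.5,0],
    [-209.5,-124.5,0],
    [-209.5,-124.5,0],
    [-209.5,-124.5,0],
    [-209.5,-124.5,0],
    [-209.5,-124.5,0],
    [-209.5,-124.5,0],
    [-209.5,-124.5,0]
  ],
  "twist": [0.33,0.33,0.33,0.33,0.33,0.33,0.33,0.33,0.33,0.33]
}}

```text
time_s: 11.35
tool_pos: [0.5198, 0.1483, 0.1794]
orientation: [-0.0, -0.655, 0.756, -0.0]
contact_force: [0.4, 1.2, -2.5]
grip_width: 0.0472
```

```bash
sed -i 's/^b=.*A=-7.9/b=np.array([545.0,146.4]); A=-8.1/' h.py
python3 - <<'E'
from h import *
p=b-25*u
plan((*p,22,A))
E
```

```text
t 11.3 tcp [519.8 148.3 179.4] jaw -98.2 j7 -2.15 grip 47.2 F [ 0.4  1.2 -2.5]
(np.float64(520.2494085570861), np.float64(149.92253079843957), 22) offset [ -1.7  -0.2 157.4] twist -0.001 jaw -98.1
```

Emit:
{"fn": "drive_tool", "kwargs": {
  "offset": [
    [-1.5,0,50],
    [-1.5,0,100],
    [-1.5,0,140],
    [-1.5,0,150],
    [-1.5,0,155],
    [-1.5,0,157],
    [-1.5,0,157],
    [-1.5,0,157]
  ],
  "twist": [0,0,0,0,0,0,0,0]
}}

```text
time_s: 12.15
tool_pos: [0.5209, 0.1511, 0.0237]
orientation: [0.001, -0.655, 0.755, -0.0]
contact_force: [0.0, -1.0, -3.0]
grip_width: 0.0474
```

Emit:
{"fn": "drive_tool", "kwargs": {
  "offset": [
    [0,0,0],
    [0,0,0],
    [0,0,0],
    [0,0,-20],
    [0,0,-60],
    [0,0,-110],
    [0,0,-110],
    [0,0,-110]
  ],
  "twist": [0,0,0,0,0,0,0,0],
  "grip": 60
}}

```text
time_s: 12.95
tool_pos: [0.5207, 0.1511, 0.1336]
orientation: [0.001, -0.655, 0.755, -0.0]
contact_force: [-0.2, -0.4, -0.2]
grip_width: 0.0599
```

Run:
```python
from h import *
p=b+22*u
plan((*p,130,A),(*p,22,A))
```

```text
t 12.9 tcp [520.7 151.1 133.6] jaw -98.1 j7 -2.17 grip 59.9 F [-0.2 -0.4 -0.2]
(np.float64(566.7805204697643), np.float64(143.3001728973732), 130) offset [  1.2 -46.7   3.7] twist 0.0 jaw -98.1
(np.float64(566.7805204697643), np.float64(143.3001728973732), 22) offset [  1.4 -46.5 111.7] twist 0.0 jaw -98.1
```

Emit:
{"fn": "drive_tool", "kwargs": {
  "offset": [
    [1.5,-46.5,0],
    [1.5,-46.5,0],
    [1.5,-46.5,40],
    [1.5,-46.5,80],
    [1.5,-46.5,110],
    [1.5,-46.5,110],
    [1.5,-46.5,110]
  ],
  "twist": [0,0,0,0,0,0,0]
}}

```text
time_s: 13.65
tool_pos: [0.5656, 0.1428, 0.0221]
orientation: [-0.001, -0.655, 0.755, 0.0]
contact_force: [1.1, -0.2, 1.5]
grip_width: 0.0603
```

Emit:
{"fn": "drive_tool", "kwargs": {
  "offset": [
    [0,0,0],
    [0,0,0],
    [0,0,0],
    [0,0,0]
  ],
  "twist": [0,0,0,0],
  "grip": 30
}}

```text
time_s: 14.05
tool_pos: [0.5667, 0.1432, 0.0239]
orientation: [0.001, -0.655, 0.755, -0.0]
contact_force: [-1.6, -0.2, 9.2]
grip_width: 0.0471
```

Emit:
{"fn": "drive_tool", "kwargs": {
  "offset": [
    [0,0,0],
    [0,0,0],
    [0,0,0],
    [0,0,-20],
    [0,0,-60],
    [0,0,-110],
    [0,0,-150],
    [0,0,-150],
    [0,0,-150]
  ],
  "twist": [0,0,0,0,0,0,0,0,0],
  "grip": 62
}}

```text
time_s: 14.95
tool_pos: [0.5663, 0.1429, 0.1733]
orientation: [0.001, -0.655, 0.755, -0.0]
contact_force: [-0.3, -0.6, -0.8]
grip_width: 0.0619
```

Run:
```python
from h import *
im,d,P=rects("top",("board_1",))
rects("side",("board_1","tall_1"))
# reproject boards
plan((652.3,-145.5,140,91.1),(652.3,-145.5,7,91.1))
```

```text
board_1 0.73 z 17.4 c [ 652.2 -143.1] size 204.2 84.7 ang -88.7
board_1 0.66 z 16.1 c [ 652.  -146.3] size 207.6 85.5 ang -88.8
board_1 0.62 z 6.4 c [ 653.4 -190.3] size 129.0 80.9 ang -89.9
tall_1 0.91 z 56.0 c [506.4 150. ] size 64.8 51.5 ang -7.6
tall_1 0.56 z 56.3 c [581.3 139.2] size 66.5 48.5 ang -5.4
tall_1 0.33 z 28.0 c [ 517.6 -241.9] size 64.7 50.8 ang -9.3
t 15.2 tcp [565.5 142.8 171.2] jaw -98.1 j7 -2.12 grip 61.9 F [-1.2  0.2 -0.4]
(652.3, -145.5, 140) offset [ 273.1 -126.6   31.2] twist -1.731 jaw 1.1
(652.3, -145.5, 7) offset [ 273.  -126.8  164.2] twist -1.731 jaw 1.1
```

Emit:
{"fn": "drive_tool", "kwargs": {
  "offset": [
    [273,-127,0],
    [273,-127,0],
    [273,-127,0],
    [273,-127,0],
    [273,-127,0],
    [273,-127,0],
    [273,-127,0],
    [273,-127,0],
    [273,-127,0],
    [273,-127,0],
    [273,-127,30],
    [273,-127,70],
    [273,-127,100],
    [273,-127,120],
    [273,-127,120],
    [273,-127,120],
    [273,-127,120]
  ],
  "twist": [-1.731,-1.731,-1.731,-1.731,-1.731,-1.731,-1.731,-1.731,-1.731,-1.731,-1.731,-1.731,-1.731,-1.731,-1.731,-1.731,-1.731]
}}

```text
time_s: 16.9
tool_pos: [0.6539, -0.1453, 0.0535]
orientation: [0.0, 1.0, 0.009, 0.001]
contact_force: [-0.0, -0.1, 0.5]
grip_width: 0.062
```

Run:
```python
from h import *
im,d=camera("side"); cv2.imwrite("pics/s4.png",cv2.resize(im[110:310,220:470,::-1],None,fx=3,fy=3))
plan((652.3,-145.5,7,91.1))
```

```text
t 16.9 tcp [ 653.9 -145.3   53.6] jaw 1.1 j7 -0.19 grip 62.0 F [0.1 0.5 0.7]
(652.3, -145.5, 7) offset [-1.7  0.2 46.6] twist -0.0 jaw 1.1
```

View pics/s4.png

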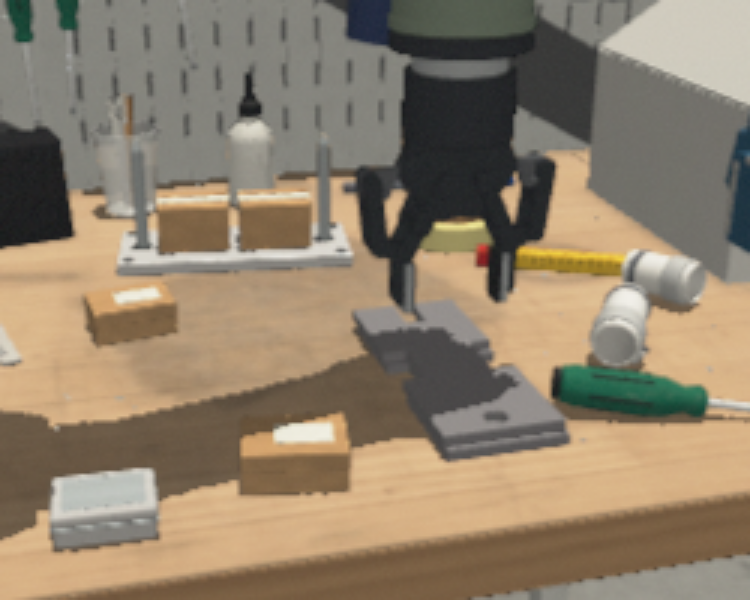

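Both tall cartons stand in line between the pins. The gripper straddles the board waist (450,330), and the boards are still stacked.

Emit:
{"fn": "drive_tool", "kwargs": {
  "offset": [
    [-1.5,0,25],
    [-1.5,0,42],
    [-1.5,0,46.5],
    [-1.5,0,46.5],
    [-1.5,0,46.5]
  ],
  "twist": [0,0,0,0,0]
}}

```text
time_s: 17.45
tool_pos: [0.6522, -0.1452, 0.0065]
orientation: [0.0, 1.0, 0.009, 0.0]
contact_force: [-0.1, 0.0, 0.3]
grip_width: 0.0622
```

Emit:
{"fn": "drive_tool", "kwargs": {
  "offset": [
    [0,0,0],
    [0,0,0],
    [0,0,0],
    [0,0,0],
    [0,0,0]
  ],
  "twist": [0,0,0,0,0],
  "grip": 35
}}

```text
time_s: 17.95
tool_pos: [0.6523, -0.1454, 0.0072]
orientation: [0.0, 1.0, 0.009, 0.001]
contact_force: [-2.0, 0.7, 10.6]
grip_width: 0.0476
```

Emit:
{"fn": "drive_tool", "kwargs": {
  "offset": [
    [0,0,-10],
    [0,0,-30],
    [0,0,-70],
    [0,0,-110],
    [0,0,-150],
    [0,0,-180],
    [0,0,-180],
    [0,0,-180]
  ],
  "twist": [0,0,0,0,0,0,0,0]
}}

```text
time_s: 18.75
tool_pos: [0.6519, -0.1454, 0.1868]
orientation: [0.0, 1.0, 0.009, 0.001]
contact_force: [0.0, -0.1, -1.1]
grip_width: 0.0474
```

Run:
```python
from h import *
im,d,P=rects("top",("board_1",))
im,d=camera("side"); cv2.imwrite("pics/s5.png",cv2.resize(im[60:300,220:520,::-1],None,fx=2.5,fy=2.5))
plan((*b,185,A))
```

```text
board_1 0.82 z 196.6 c [649.1 -88.4] size 89.8 83.6 ang -89.8
board_1 0.55 z 9.6 c [ 654.1 -120. ] size 149.7 84.6 ang 89.5
t 18.9 tcp [ 651.2 -145.2  184.8] jaw 1.1 j7 -0.12 grip 47.8 F [-0.1  0.8 -0.6]
(np.float64(545.0), np.float64(146.4), 185) offset [-1.006e+02 -2.936e+02  1.000e-01] twist -1.41 jaw 81.9
```

View pics/s5.png

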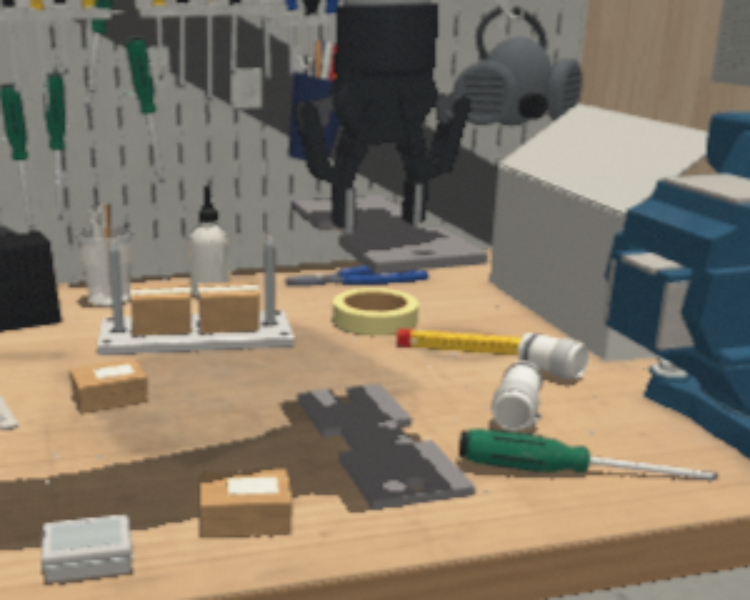

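One board is held level (400,235); the other stays on the bench (390,445). Carry it over the pins.

Emit:
{"fn": "drive_tool", "kwargs": {
  "offset": [
    [-100.5,-293.5,0],
    [-100.5,-293.5,0],
    [-100.5,-293.5,0],
    [-100.5,-293.5,0],
    [-100.5,-293.5,0],
    [-100.5,-293.5,0],
    [-100.5,-293.5,0],
    [-100.5,-293.5,0],
    [-100.5,-293.5,0],
    [-100.5,-293.5,0],
    [-100.5,-293.5,0],
    [-100.5,-293.5,0],
    [-100.5,-293.5,20],
    [-100.5,-293.5,40],
    [-100.5,-293.5,40],
    [-100.5,-293.5,40],
    [-100.5,-293.5,40]
  ],
  "twist": [-1.41,-1.41,-1.41,-1.41,-1.41,-1.41,-1.41,-1.41,-1.41,-1.41,-1.41,-1.41,-1.41,-1.41,-1.41,-1.41,-1.41]
}}

```text
time_s: 20.6
tool_pos: [0.5461, 0.1466, 0.1467]
orientation: [0.0, 0.756, 0.655, 0.0]
contact_force: [-0.1, 0.2, -0.2]
grip_width: 0.0477
```

```bash
cat >> h.py <<'E'
def boardfit(lo,hi,cam="top"):
    "points of the board's top in base coordinates (robot frame b,A)"
    im,d=camera(cam); P=pts(cam,d)*1000
    k=(P[...,2]>lo)&(P[...,2]<hi)&(abs(P[...,0]-b[0])<130)&(abs(P[...,1]-b[1])<130)
    q=P[k]; R=np.array([u,[-u[1],u[0]]]); l=(q[:,:2]-b)@R.T
    return im,k,q,l
E
python3 - <<'E'
from h import *
for cam in("top","side"):
    im,k,q,l=boardfit(125,165,cam)
    print(cam,len(q),"x pct",np.percentile(l[:,0],[0.5,1,5,50,95,99,99.5]).round(1),"z",np.percentile(q[:,2],[5,50,95]).round(1))
    for lo,hi in((-95,-60),(60,95)):
        s=l[(l[:,0]>lo)&(l[:,0]<hi)]
        if len(s)>20: print(lo,len(s),"y range",np.percentile(s[:,1],[1,50,99]).round(1))
    c=im[100:260,200:400] if cam=="top" else im[80:240,200:400]
    cv2.imwrite(f"pics/b_{cam}.png",cv2.resize(c[:,:,::-1],None,fx=2,fy=3))
a=np.vstack([cv2.imread("pics/b_top.png")[60:420],cv2.imread("pics/b_side.png")[100:]]); cv2.imwrite("pics/b1.png",cv2.resize(a,(560,600)) if 0 else a[:600])
im,d=camera("top"); im2,d2=camera("side")
cv2.imwrite("pics/b1.png",np.hstack([cv2.resize(im[140:270,230:330,::-1],(400,520)),cv2.resize(im2[100:230,230:330,::-1],(400,520))]))
plan((*b,143,A))
E
```

```text
top 417 x pct [-100.7 -100.6  -99.   -80.2  -45.6  101.   102.3] z [152.4 156.1 160.2]
-95 282 y range [-37.   17.9  44.5]
side 686 x pct [-101.4 -100.2  -93.    -2.6   92.7  100.1  101.4] z [148.8 155.6 156.6]
-95 127 y range [-44.6 -23.2  41.3]
60 117 y range [-44.  -20.9  35.4]
t 20.8 tcp [545.9 146.3 146.4] jaw 81.9 j7 0.53 grip 47.3 F [ 0.2  0.1 -0.6]
(np.float64(545.0), np.float64(146.4), 143) offset [-0.  -0.9  3.4] twist -0.001 jaw 81.9
```

View pics/b1.png

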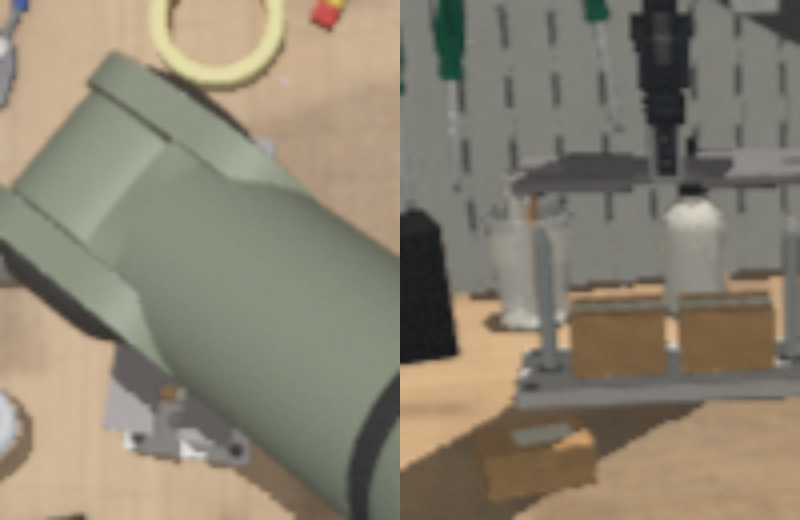

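Emit:
{"fn": "drive_tool", "kwargs": {
  "offset": [
    [0,-1,10],
    [0,-1,20],
    [0,-1,26],
    [0,-1,32],
    [0,-1,37],
    [0,-1,42],
    [0,-1,42]
  ],
  "twist": [0,0,0,0,0,0,0]
}}

```text
time_s: 21.5
tool_pos: [0.5445, 0.1463, 0.1032]
orientation: [-0.0, 0.755, 0.655, -0.0]
contact_force: [-0.5, 0.0, -0.7]
grip_width: 0.0477
```

Run:
```python
from h import *
im,d=camera("top"); im2,d2=camera("side")
cv2.imwrite("pics/b2.png",np.hstack([cv2.resize(im[190:270,230:300,::-1],(400,457)),cv2.resize(im2[100:220,230:350,::-1],(400,457))]))
plan((*b,55,A))
```

```text
t 21.6 tcp [544.8 146.5 103.8] jaw 81.9 j7 0.48 grip 47.9 F [ 1.  -0.4 -1.4]
(np.float64(545.0), np.float64(146.4), 55) offset [-0.   0.2 48.8] twist -0.0 jaw 81.9
```

View pics/b2.png

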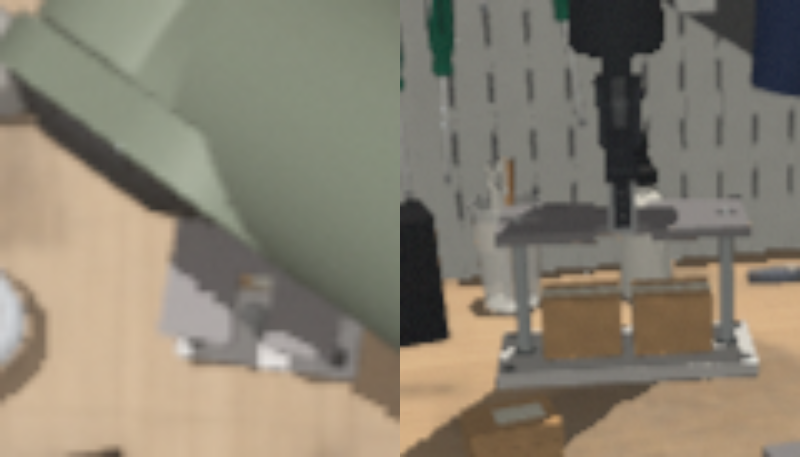

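Force is near zero with the underside below the pin tips, and the far tip shows in the hole (735,210). Lower on.

Emit:
{"fn": "drive_tool", "kwargs": {
  "offset": [
    [0,0,12],
    [0,0,24],
    [0,0,36],
    [0,0,42],
    [0,0,46],
    [0,0,49],
    [0,0,49],
    [0,0,49]
  ],
  "twist": [0,0,0,0,0,0,0,0]
}}

```text
time_s: 22.4
tool_pos: [0.5446, 0.1465, 0.0552]
orientation: [0.0, 0.755, 0.655, 0.0]
contact_force: [-3.5, -1.3, 4.7]
grip_width: 0.0477
```

Contact at the right height. Release and rise.

Emit:
{"fn": "drive_tool", "kwargs": {
  "offset": [
    [0,0,0],
    [0,0,0],
    [0,0,0],
    [0,0,-20],
    [0,0,-60],
    [0,0,-110],
    [0,0,-130],
    [0,0,-130],
    [0,0,-130]
  ],
  "twist": [0,0,0,0,0,0,0,0,0],
  "grip": 64
}}

```text
time_s: 23.3
tool_pos: [0.5448, 0.1461, 0.1846]
orientation: [0.0, 0.756, 0.655, 0.0]
contact_force: [-0.0, -0.2, -1.3]
grip_width: 0.0641
```

Run:
```python
from h import *
rects("side",("board_1","low_1"))
im,k,q,l=boardfit(45,75,"side"); c=np.c_[l,np.ones(len(l))]
f=np.linalg.lstsq(c,q[:,2],rcond=None)[0]; print(len(q),f, np.percentile(l[:,0],[1,99]).round(1))
im,d,P=rects("top",("low_1",))
g=np.array([435.9,1.0])+12*np.array([np.cos(np.radians(8.4)),np.sin(np.radians(8.4))])
plan((*g,150,8.4),(*g,0,8.4))
```

```text
board_1 0.59 z 64.1 c [542.8 145.2] size 202.5 89.8 ang -8.5
board_1 0.58 z 8.1 c [ 653.7 -150.9] size 206.3 84.9 ang -89.2
low_1 0.95 z 27.9 c [ 517.6 -243.1] size 64.5 50.7 ang -9.9
low_1 0.8 z 28.0 c [434.6  -1.2] size 66.0 50.1 ang 8.9
949 [3.58097521e-04 2.78727873e-02 6.18696492e+01] [-102.2   98.5]
low_1 0.74 z 113.6 c [587.2 305.1] size 23.4 13.9 ang 30.4
low_1 0.56 z 29.5 c [ 516.4 -238.2] size 65.1 48.1 ang -9.7
t 23.6 tcp [544.4 146.4 184.1] jaw 81.9 j7 0.57 grip 64.1 F [0.6 0.  0.9]
(np.float64(447.77126799555583), np.float64(2.7529963427489395), 150) offset [-155.8  -75.3   34.2] twist -0.288 jaw 98.4
(np.float64(447.77126799555583), np.float64(2.7529963427489395), 0) offset [-155.8  -75.2  184.2] twist -0.288 jaw 98.4
```

Run:
```python
from h import *
plan((435.9,0.9,60,8.4),(435.9,0.9,0,8.4))
```

```text
t 23.6 tcp [544.4 146.4 184.1] jaw 81.9 j7 0.57 grip 64.1 F [0.6 0.  0.9]
(435.9, 0.9, 60) offset [-159.3  -86.7  124.2] twist -0.288 jaw 98.4
(435.9, 0.9, 0) offset [-159.3  -86.7  184.2] twist -0.288 jaw 98.4
```

Emit:
{"fn": "drive_tool", "kwargs": {
  "offset": [
    [-159,-87,0],
    [-159,-87,0],
    [-159,-87,0],
    [-159,-87,0],
    [-159,-87,0],
    [-159,-87,40],
    [-159,-87,80],
    [-159,-87,110],
    [-159,-87,124],
    [-159,-87,124],
    [-159,-87,124]
  ],
  "twist": [-0.288,-0.288,-0.288,-0.288,-0.288,-0.288,-0.288,-0.288,-0.288,-0.288,-0.288]
}}

```text
time_s: 24.7
tool_pos: [0.4364, 0.002, 0.0611]
orientation: [-0.0, 0.653, 0.757, 0.0]
contact_force: [1.2, 1.0, -0.0]
grip_width: 0.064
```

Run:
```python
from h import *
plan((435.9,0.9,0,8.4))
```

```text
t 24.7 tcp [436.4   2.   61.1] jaw 98.4 j7 0.79 grip 64.0 F [ 1.2  1.  -0. ]
(435.9, 0.9, 0) offset [-1.  -0.6 61.1] twist 0.0 jaw 98.4
```

Emit:
{"fn": "drive_tool", "kwargs": {
  "offset": [
    [-1,-0.5,30],
    [-1,-0.5,54],
    [-1,-0.5,60],
    [-1,-0.5,60],
    [-1,-0.5,60]
  ],
  "twist": [0,0,0,0,0]
}}

```text
time_s: 25.2
tool_pos: [0.4365, 0.0004, 0.002]
orientation: [0.001, 0.654, 0.757, 0.0]
contact_force: [-0.5, -0.7, 0.0]
grip_width: 0.0637
```

Emit:
{"fn": "drive_tool", "kwargs": {
  "offset": [
    [0,0,0],
    [0,0,0],
    [0,0,0],
    [0,0,0],
    [0,0,0],
    [0,0,-10],
    [0,0,-40],
    [0,0,-80],
    [0,0,-130],
    [0,0,-180],
    [0,0,-180],
    [0,0,-180]
  ],
  "twist": [0,0,0,0,0,0,0,0,0,0,0,0],
  "grip": 30
}}

```text
time_s: 26.4
tool_pos: [0.436, -0.0005, 0.1818]
orientation: [0.001, 0.654, 0.756, 0.0]
contact_force: [-0.7, 0.6, -2.0]
grip_width: 0.0466
```

Run:
```python
from h import *
im2,d2=camera("side")
cv2.imwrite("pics/l1.png",cv2.resize(im2[40:260,190:430,::-1],(720,600)))
p=b-37*u
plan((*p,182,A),(*p,66,A))
```

```text
t 26.4 tcp [ 4.355e+02 -4.000e-01  1.808e+02] jaw 98.3 j7 1.05 grip 47.0 F [-0.   0.3 -1.4]
(np.float64(508.36912466448734), np.float64(151.61334558169057), 182) offset [139.8  94.1  -1.3] twist 0.287 jaw 81.9
(np.float64(508.36912466448734), np.float64(151.61334558169057), 66) offset [139.9  94.1 114.7] twist 0.287 jaw 81.9
```

View pics/l1.png

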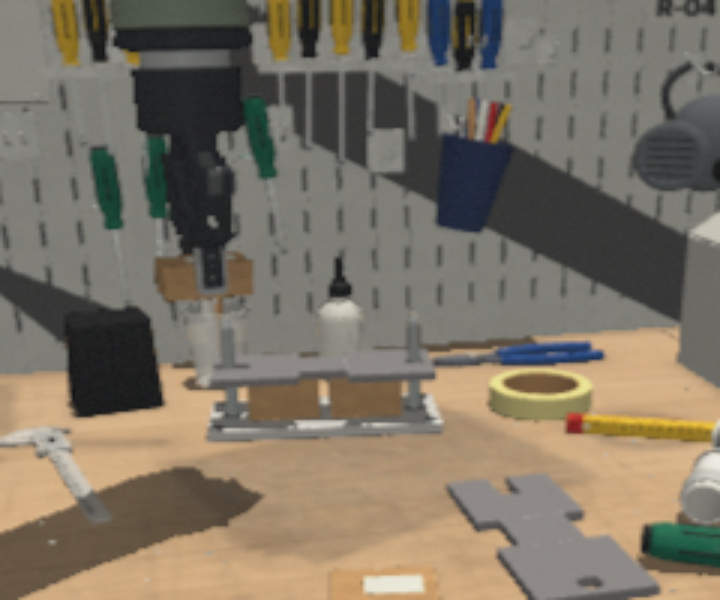

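The board lies flat over both pins (320,368). The low carton is held with its lid (205,275).

Emit:
{"fn": "drive_tool", "kwargs": {
  "offset": [
    [140,94,0],
    [140,94,0],
    [140,94,0],
    [140,94,0],
    [140,94,0],
    [140,94,0],
    [140,94,0],
    [140,94,30],
    [140,94,50],
    [140,94,60],
    [140,94,60],
    [140,94,60]
  ],
  "twist": [0.287,0.287,0.287,0.287,0.287,0.287,0.287,0.287,0.287,0.287,0.287,0.287]
}}

```text
time_s: 27.65
tool_pos: [0.5086, 0.1522, 0.1214]
orientation: [0.0, 0.755, 0.655, 0.0]
contact_force: [0.0, 0.1, -0.4]
grip_width: 0.0473
```

Run:
```python
from h import *
p=b-37*u
plan((*p,65,A))
```

```text
t 27.6 tcp [508.6 152.2 121.4] jaw 81.9 j7 0.45 grip 47.3 F [ 0.   0.1 -0.4]
(np.float64(508.36912466448734), np.float64(151.61334558169057), 65) offset [-0.6 -0.1 56.4] twist 0.0 jaw 81.9
```

Emit:
{"fn": "drive_tool", "kwargs": {
  "offset": [
    [-0.5,0,25],
    [-0.5,0,45],
    [-0.5,0,51],
    [-0.5,0,54],
    [-0.5,0,56.5],
    [-0.5,0,56.5],
    [-0.5,0,56.5]
  ],
  "twist": [0,0,0,0,0,0,0]
}}

```text
time_s: 28.35
tool_pos: [0.5088, 0.1521, 0.0661]
orientation: [0.001, 0.755, 0.656, 0.001]
contact_force: [-6.8, -3.0, 17.9]
grip_width: 0.047
```

Emit:
{"fn": "drive_tool", "kwargs": {
  "offset": [
    [0,0,0],
    [0,0,0],
    [0,0,0],
    [0,0,-20],
    [0,0,-60],
    [0,0,-110],
    [0,0,-110]
  ],
  "twist": [0,0,0,0,0,0,0],
  "grip": 62
}}

```text
time_s: 29.05
tool_pos: [0.5103, 0.1533, 0.1796]
orientation: [0.001, 0.755, 0.656, 0.003]
contact_force: [0.2, 0.2, -0.6]
grip_width: 0.0621
```

Run:
```python
from h import *
rects("side",("board_1","low_1"))
plan((516.8,-240.3,150,-9.4),(516.8,-240.3,60,-9.4))
```

```text
board_1 0.81 z 64.1 c [543.1 139.8] size 198.9 79.5 ang -8.2
board_1 0.75 z 8.1 c [ 653.9 -151.4] size 206.7 86.2 ang -89.4
low_1 0.77 z 92.2 c [506.2 150.5] size 64.1 51.1 ang -5.9
low_1 0.64 z 28.0 c [ 517.7 -242.8] size 64.7 49.8 ang -9.9
t 29.2 tcp [508.3 151.6 174.3] jaw 81.9 j7 0.52 grip 61.9 F [-0.9 -0.2 -1.2]
(516.8, -240.3, 150) offset [-386.8   63.6   24.4] twist 0.023 jaw 80.6
(516.8, -240.3, 60) offset [-386.7   63.6  114.4] twist 0.023 jaw 80.6
```

Emit:
{"fn": "drive_tool", "kwargs": {
  "offset": [
    [-387,63.5,0],
    [-387,63.5,0],
    [-387,63.5,0],
    [-387,63.5,0],
    [-387,63.5,0],
    [-387,63.5,0],
    [-387,63.5,0],
    [-387,63.5,0],
    [-387,63.5,0],
    [-387,63.5,40],
    [-387,63.5,80],
    [-387,63.5,115],
    [-387,63.5,115],
    [-387,63.5,115],
    [-387,63.5,115]
  ],
  "twist": [0.023,0.023,0.023,0.023,0.023,0.023,0.023,0.023,0.023,0.023,0.023,0.023,0.023,0.023,0.023]
}}

```text
time_s: 30.7
tool_pos: [0.5177, -0.2401, 0.0608]
orientation: [0.001, 0.763, 0.647, 0.0]
contact_force: [-0.1, 0.5, 0.8]
grip_width: 0.0623
```

Run:
```python
from h import *
plan((516.8,-240.3,1.5,-9.4))
```

```text
t 30.7 tcp [ 517.7 -240.1   60.8] jaw 80.6 j7 1.13 grip 62.3 F [-0.1  0.5  0.8]
(516.8, -240.3, 1.5) offset [-0.3 -0.9 59.3] twist 0.0 jaw 80.6
```

Emit:
{"fn": "drive_tool", "kwargs": {
  "offset": [
    [0,-1,30],
    [0,-1,53],
    [0,-1,59],
    [0,-1,59],
    [0,-1,59]
  ],
  "twist": [0,0,0,0,0]
}}

```text
time_s: 31.2
tool_pos: [0.5167, -0.2402, 0.0018]
orientation: [0.001, 0.763, 0.647, 0.0]
contact_force: [-0.3, -0.7, -0.1]
grip_width: 0.0618
```

Emit:
{"fn": "drive_tool", "kwargs": {
  "offset": [
    [0,0,0],
    [0,0,0],
    [0,0,0],
    [0,0,0],
    [0,0,0],
    [0,0,-10],
    [0,0,-40],
    [0,0,-80],
    [0,0,-130],
    [0,0,-180],
    [0,0,-180],
    [0,0,-180]
  ],
  "twist": [0,0,0,0,0,0,0,0,0,0,0,0],
  "grip": 30
}}

```text
time_s: 32.4
tool_pos: [0.516, -0.2404, 0.1819]
orientation: [0.001, 0.763, 0.647, 0.0]
contact_force: [-0.6, 0.1, -2.2]
grip_width: 0.047
```

Run:
```python
from h import *
rects("side",("low_1",))
p=b+37*u
plan((*p,182,A))
```

```text
low_1 0.98 z 207.8 c [ 517.1 -244.8] size 63.7 53.4 ang -12.9
low_1 0.84 z 92.1 c [506.1 151.1] size 63.5 51.1 ang -7.8
t 32.5 tcp [ 515.2 -240.   179.8] jaw 80.6 j7 1.25 grip 47.2 F [-0.5 -0.  -1.8]
(np.float64(581.6308753355127), np.float64(141.18665441830944), 182) offset [386.9   3.3  -2.2] twist -0.022 jaw 81.9
```

Emit:
{"fn": "drive_tool", "kwargs": {
  "offset": [
    [387,3,0],
    [387,3,0],
    [387,3,0],
    [387,3,0],
    [387,3,0],
    [387,3,0],
    [387,3,0],
    [387,3,0],
    [387,3,0],
    [387,3,0],
    [387,3,30],
    [387,3,50],
    [387,3,60],
    [387,3,60],
    [387,3,60]
  ],
  "twist": [-0.022,-0.022,-0.022,-0.022,-0.022,-0.022,-0.022,-0.022,-0.022,-0.022,-0.022,-0.022,-0.022,-0.022,-0.022]
}}

```text
time_s: 34.0
tool_pos: [0.5822, 0.141, 0.1208]
orientation: [-0.0, 0.756, 0.655, 0.0]
contact_force: [0.3, 0.7, -1.2]
grip_width: 0.0469
```

Run:
```python
from h import *
rects("side",("low_1",))
p=b+37*u
plan((*p,66,A))
```

```text
low_1 0.91 z 92.0 c [507.  148.5] size 60.8 46.9 ang -9.2
low_1 0.81 z 147.0 c [581.7 138.8] size 64.8 50.4 ang -8.8
low_1 0.44 z 21.9 c [ 398.3 -272.2] size 58.4 42.0 ang 0.2
t 34.1 tcp [582.4 141.2 121.3] jaw 81.9 j7 0.56 grip 46.9 F [-0.3 -0.2 -1. ]
(np.float64(581.6308753355127), np.float64(141.18665441830944), 66) offset [-0.2 -0.8 55.3] twist -0.001 jaw 81.9
```

Emit:
{"fn": "drive_tool", "kwargs": {
  "offset": [
    [0,-0.5,25],
    [0,-0.5,44],
    [0,-0.5,50],
    [0,-0.5,53],
    [0,-0.5,55],
    [0,-0.5,55],
    [0,-0.5,55]
  ],
  "twist": [0,0,0,0,0,0,0]
}}

```text
time_s: 34.8
tool_pos: [0.5818, 0.1416, 0.0659]
orientation: [0.0, 0.755, 0.655, 0.0]
contact_force: [-0.9, 0.8, 0.9]
grip_width: 0.0468
```

Emit:
{"fn": "drive_tool", "kwargs": {
  "offset": [
    [0,0,0],
    [0,0,0],
    [0,0,0],
    [0,0,-20],
    [0,0,-60],
    [0,0,-110],
    [0,0,-120],
    [0,0,-120]
  ],
  "twist": [0,0,0,0,0,0,0,0],
  "grip": 62
}}

```text
time_s: 35.6
tool_pos: [0.5823, 0.1416, 0.1873]
orientation: [0.001, 0.756, 0.655, 0.001]
contact_force: [-0.3, 0.0, -0.4]
grip_width: 0.062
```

Run:
```python
from h import *
rects("side",("low_1","board_1"))
rects("top",("board_1",))
plan((652.5,-145.5,130,91.0),(652.5,-145.5,60,91))
```

```text
low_1 0.88 z 92.1 c [506.  150.1] size 63.6 51.6 ang -5.9
low_1 0.73 z 92.1 c [582.1 139.9] size 64.3 52.1 ang -7.8
low_1 0.62 z 43.3 c [574.9 120.4] size 63.1 16.9 ang -20.3
board_1 0.87 z 8.1 c [ 653.5 -151.1] size 207.0 85.7 ang -88.6
board_1 0.79 z 63.8 c [537.7 127.4] size 205.4 71.6 ang -14.8
board_1 0.97 z 9.5 c [ 654.1 -147.6] size 203.9 85.6 ang -89.3
board_1 0.91 z 65.6 c [481.9 158. ] size 82.4 76.5 ang 81.7
t 35.9 tcp [581.  141.2 184.1] jaw 81.9 j7 0.61 grip 61.7 F [-0.3 -0.6 -0.6]
(652.5, -145.5, 130) offset [-273.7  111.4   54. ] twist 1.412 jaw 1.0
(652.5, -145.5, 60) offset [-273.6  111.5  124. ] twist 1.412 jaw 1
```

Emit:
{"fn": "drive_tool", "kwargs": {
  "offset": [
    [-278,114,0],
    [-278,114,0],
    [-278,114,0],
    [-278,114,0],
    [-278,114,0],
    [-278,114,0],
    [-278,114,0],
    [-278,114,0],
    [-278,114,0],
    [-278,114,0],
    [-278,114,50],
    [-278,114,90],
    [-278,114,124],
    [-278,114,124],
    [-278,114,124],
    [-278,114,124]
  ],
  "twist": [1.417,1.417,1.417,1.417,1.417,1.417,1.417,1.417,1.417,1.417,1.417,1.417,1.417,1.417,1.417,1.417]
}}

```text
time_s: 37.45
tool_pos: [0.656, -0.15, 0.0631]
orientation: [0.0, 1.0, 0.006, 0.001]
contact_force: [-0.8, -0.4, 0.1]
grip_width: 0.0621
```

Run:
```python
from h import *
rects("side",("board_1",))
plan((654.1,-150,0,90.7))
```

```text
board_1 0.81 z 63.9 c [542.9 143.2] size 203.6 85.7 ang -8.3
board_1 0.64 z 8.1 c [ 653.8 -151.1] size 205.5 85.6 ang -89.1
t 37.5 tcp [ 655.9 -150.2   63.2] jaw 0.7 j7 -0.18 grip 62.2 F [ 0.2 -0.4 -0. ]
(654.1, -150, 0) offset [-2.  -0.2 63.2] twist -0.001 jaw 0.7
```

Emit:
{"fn": "drive_tool", "kwargs": {
  "offset": [
    [-2,0,30],
    [-2,0,55],
    [-2,0,63.5],
    [-2,0,63.5],
    [-2,0,63.5]
  ],
  "twist": [0,0,0,0,0]
}}

```text
time_s: 38.05
tool_pos: [0.6538, -0.15, -0.0008]
orientation: [0.0, 1.0, 0.006, 0.001]
contact_force: [-0.2, 0.6, 0.8]
grip_width: 0.0621
```

Emit:
{"fn": "drive_tool", "kwargs": {
  "offset": [
    [0,0,0],
    [0,0,0],
    [0,0,0],
    [0,0,0],
    [0,0,0]
  ],
  "twist": [0,0,0,0,0],
  "grip": 35
}}

```text
time_s: 38.55
tool_pos: [0.6539, -0.1501, -0.0002]
orientation: [0.0, 1.0, 0.006, 0.001]
contact_force: [-3.2, 0.5, 13.5]
grip_width: 0.0479
```

Emit:
{"fn": "drive_tool", "kwargs": {
  "offset": [
    [0,0,-10],
    [0,0,-30],
    [0,0,-70],
    [0,0,-110],
    [0,0,-150],
    [0,0,-190],
    [0,0,-190],
    [0,0,-190]
  ],
  "twist": [0,0,0,0,0,0,0,0]
}}

```text
time_s: 39.35
tool_pos: [0.6533, -0.1501, 0.19]
orientation: [0.0, 1.0, 0.006, 0.001]
contact_force: [0.1, 1.0, -1.6]
grip_width: 0.0478
```

Run:
```python
from h import *
rects("side",("board_1",))
plan((*b,190,A))
```

```text
board_1 0.86 z 63.9 c [542.8 140.8] size 203.2 80.0 ang -8.7
board_1 0.59 z 198.1 c [ 651.1 -150.4] size 208.3 84.8 ang -88.4
board_1 0.53 z 69.6 c [513.1 170.9] size 230.6 106.5 ang -43.3
t 39.5 tcp [ 652.5 -150.   187.6] jaw 0.7 j7 -0.12 grip 47.4 F [-0.3 -0.2 -1.2]
(np.float64(545.0), np.float64(146.4), 190) offset [-103.9 -297.7   -2.3] twist -1.417 jaw 81.9
```

Emit:
{"fn": "drive_tool", "kwargs": {
  "offset": [
    [-104,-297,0],
    [-104,-297,0],
    [-104,-297,0],
    [-104,-297,0],
    [-104,-297,0],
    [-104,-297,0],
    [-104,-297,0],
    [-104,-297,0],
    [-104,-297,0],
    [-104,-297,0],
    [-104,-297,0],
    [-104,-297,0],
    [-104,-297,20],
    [-104,-297,45],
    [-104,-297,45],
    [-104,-297,45],
    [-104,-297,45]
  ],
  "twist": [-1.417,-1.417,-1.417,-1.417,-1.417,-1.417,-1.417,-1.417,-1.417,-1.417,-1.417,-1.417,-1.417,-1.417,-1.417,-1.417,-1.417]
}}

```text
time_s: 41.15
tool_pos: [0.5459, 0.1462, 0.1439]
orientation: [0.0, 0.756, 0.655, 0.001]
contact_force: [0.7, -0.6, -1.0]
grip_width: 0.0477
```

Run:
```python
from h import *
for cam in("top","side"):
    im,k,q,l=boardfit(125,165,cam)
    print(cam,len(q),"x pct",np.percentile(l[:,0],[0.5,1,5,50,95,99,99.5]).round(1),"z",np.percentile(q[:,2],[5,50,95]).round(1))
    for lo,hi in((-95,-60),(60,95)):
        s=l[(l[:,0]>lo)&(l[:,0]<hi)]
        if len(s)>20: print(lo,len(s),"y range",np.percentile(s[:,1],[1,50,99]).round(1))
plan((*b,105,A))
```

```text
top 422 x pct [-100.9 -100.9  -99.1  -80.5  -46.1  101.1  101.7] z [148.3 152.8 156.8]
-95 281 y range [-37.1  16.7  43.9]
side 694 x pct [-101.5 -100.2  -93.4   -2.9   90.9   99.    99.8] z [145.7 152.1 153.2]
-95 133 y range [-45.5 -27.2  35.8]
60 125 y range [-44.8 -25.3  36.8]
t 41.2 tcp [545.9 146.  143.8] jaw 81.8 j7 0.53 grip 47.6 F [ 0.3  0.1 -1.2]
(np.float64(545.0), np.float64(146.4), 105) offset [ 0.3 -1.  38.8] twist -0.001 jaw 81.9
```

Emit:
{"fn": "drive_tool", "kwargs": {
  "offset": [
    [0.3,-0.8,10],
    [0.3,-0.8,20],
    [0.3,-0.8,26],
    [0.3,-0.8,31],
    [0.3,-0.8,36],
    [0.3,-0.8,40],
    [0.3,-0.8,40]
  ],
  "twist": [0,0,0,0,0,0,0]
}}

```text
time_s: 41.95
tool_pos: [0.5445, 0.1462, 0.1023]
orientation: [-0.0, 0.755, 0.655, -0.0]
contact_force: [0.5, -0.0, -1.0]
grip_width: 0.0476
```

Emit:
{"fn": "drive_tool", "kwargs": {
  "offset": [
    [0,0,6],
    [0,0,10],
    [0,0,13],
    [0,0,13],
    [0,0,13]
  ],
  "twist": [0,0,0,0,0]
}}

```text
time_s: 42.45
tool_pos: [0.5448, 0.1463, 0.0916]
orientation: [0.001, 0.755, 0.655, 0.0]
contact_force: [-13.9, -7.6, 42.4]
grip_width: 0.0477
```

Emit:
{"fn": "drive_tool", "kwargs": {
  "offset": [
    [0,0,-1],
    [0,0,-1]
  ],
  "twist": [0,0]
}}

```text
time_s: 42.65
tool_pos: [0.5448, 0.1462, 0.0918]
orientation: [0.0, 0.755, 0.655, 0.0]
contact_force: [-7.6, -4.6, 23.4]
grip_width: 0.0477
```

Emit:
{"fn": "drive_tool", "kwargs": {
  "offset": [
    [0,0,0],
    [0,0,0],
    [0,0,0],
    [0,0,-20],
    [0,0,-60],
    [0,0,-100],
    [0,0,-100],
    [0,0,-100]
  ],
  "twist": [0,0,0,0,0,0,0,0],
  "grip": 64
}}

```text
time_s: 43.45
tool_pos: [0.545, 0.146, 0.1913]
orientation: [0.0, 0.756, 0.655, 0.0]
contact_force: [0.1, -0.8, 0.2]
grip_width: 0.0637
```

Run:
```python
from h import *
im,k,q,l=boardfit(85,112,"side"); k=abs(q[:,2]-100)<6; l=l[k]; q=q[k]
f=np.linalg.lstsq(np.c_[l,np.ones(len(l))],q[:,2],rcond=None)[0]; print(len(q),f,np.median(q[:,2]))
rects("side",("tin_1","board_1")); rects("top",("tin_1",))
cv2.imwrite("pics/f1.png",cv2.resize(im[60:320,190:450,::-1],(600,600)))
plan((399.2,-266.4,130,-0.6),(399.2,-266.4,50,-.6))
```

```text
719 [2.27696010e-03 3.19846137e-02 9.99217366e+01] 100.13628640097266
tin_1 0.7 z 21.9 c [ 399.2 -269.5] size 59.7 45.9 ang -1.6
board_1 0.76 z 100.2 c [543.3 144.7] size 202.9 89.9 ang -8.9
board_1 0.56 z 64.1 c [543.2 142.3] size 203.1 83.6 ang -8.9
board_1 0.42 z 45.6 c [503.5 128. ] size 63.6 9.8 ang -6.0
tin_1 0.85 z 23.6 c [ 399.1 -264. ] size 56.7 43.5 ang -0.4
t 43.8 tcp [544.4 146.2 190. ] jaw 81.9 j7 0.58 grip 63.9 F [ 0.7  0.1 -0.9]
(399.2, -266.4, 130) offset [-428.9  -85.4   60.2] twist -0.131 jaw 89.4
(399.2, -266.4, 50) offset [-428.9  -85.3  140.2] twist -0.131 jaw 89.4
```

View pics/f1.png

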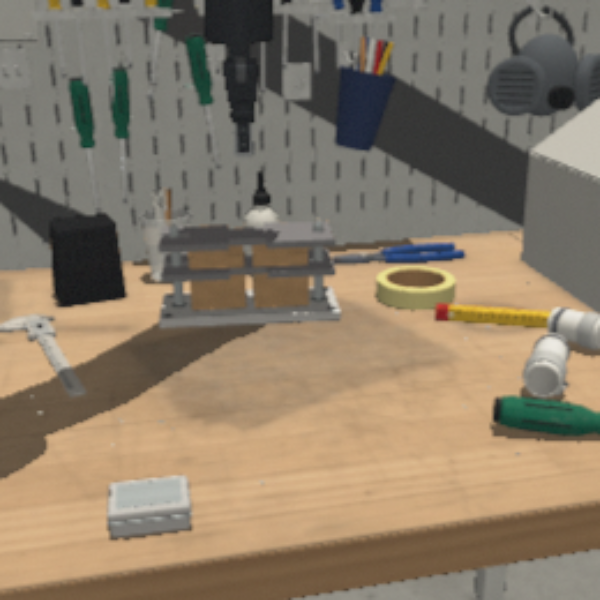

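The load is level (board top at 100 mm) and the tin is at (150,505). Fetch the tin.

Emit:
{"fn": "drive_tool", "kwargs": {
  "offset": [
    [-429,-85,0],
    [-429,-85,0],
    [-429,-85,0],
    [-429,-85,0],
    [-429,-85,0],
    [-429,-85,0],
    [-429,-85,0],
    [-429,-85,0],
    [-429,-85,0],
    [-429,-85,0],
    [-429,-85,0],
    [-429,-85,50],
    [-429,-85,100],
    [-429,-85,140],
    [-429,-85,140],
    [-429,-85,140],
    [-429,-85,140]
  ],
  "twist": [-0.13,-0.13,-0.13,-0.13,-0.13,-0.13,-0.13,-0.13,-0.13,-0.13,-0.13,-0.13,-0.13,-0.13,-0.13,-0.13,-0.13]
}}

```text
time_s: 45.45
tool_pos: [0.4012, -0.2665, 0.0528]
orientation: [0.001, 0.711, 0.703, 0.0]
contact_force: [0.1, -0.7, -0.0]
grip_width: 0.0638
```

Run:
```python
from h import *
rects("side",("tin_1",))
plan((399.2,-266.4,1.5,-.6))
```

```text
t 45.5 tcp [ 400.8 -267.    52.6] jaw 89.3 j7 1.29 grip 64.1 F [ 1.1 -0.  -0.3]
(399.2, -266.4, 1.5) offset [ 0.7 -1.7 51.1] twist -0.002 jaw 89.4
```

Emit:
{"fn": "drive_tool", "kwargs": {
  "offset": [
    [0.5,-1.5,25],
    [0.5,-1.5,45],
    [0.5,-1.5,51],
    [0.5,-1.5,51],
    [0.5,-1.5,51]
  ],
  "twist": [0,0,0,0,0]
}}

```text
time_s: 46.05
tool_pos: [0.399, -0.2662, 0.0009]
orientation: [0.001, 0.711, 0.703, 0.0]
contact_force: [-0.4, 0.1, 0.3]
grip_width: 0.0643
```

Emit:
{"fn": "drive_tool", "kwargs": {
  "offset": [
    [0,0,0],
    [0,0,0],
    [0,0,0],
    [0,0,0],
    [0,0,0],
    [0,0,-10],
    [0,0,-40],
    [0,0,-80],
    [0,0,-130],
    [0,0,-180],
    [0,0,-180],
    [0,0,-180]
  ],
  "twist": [0,0,0,0,0,0,0,0,0,0,0,0],
  "grip": 30
}}

```text
time_s: 47.25
tool_pos: [0.3983, -0.2665, 0.1811]
orientation: [0.001, 0.712, 0.703, -0.0]
contact_force: [-0.6, -1.2, -1.3]
grip_width: 0.0426
```

Run:
```python
from h import *
rects("side",("tin_1",))
plan((*b,180,A),(*b,120,A))
```

```text
t 47.4 tcp [ 397.8 -265.9  179.4] jaw 89.3 j7 1.51 grip 43.0 F [-0.  -0.3 -1.5]
(np.float64(545.0), np.float64(146.4), 180) offset [414.  142.3  -0.6] twist 0.129 jaw 81.9
(np.float64(545.0), np.float64(146.4), 120) offset [414.  142.3  59.4] twist 0.129 jaw 81.9
```

Emit:
{"fn": "drive_tool", "kwargs": {
  "offset": [
    [414,142,0],
    [414,142,0],
    [414,142,0],
    [414,142,0],
    [414,142,0],
    [414,142,0],
    [414,142,0],
    [414,142,0],
    [414,142,0],
    [414,142,0],
    [414,142,0],
    [414,142,20],
    [414,142,40],
    [414,142,40],
    [414,142,40],
    [414,142,40]
  ],
  "twist": [0.129,0.129,0.129,0.129,0.129,0.129,0.129,0.129,0.129,0.129,0.129,0.129,0.129,0.129,0.129,0.129]
}}

```text
time_s: 48.95
tool_pos: [0.5456, 0.146, 0.1406]
orientation: [0.0, 0.755, 0.655, 0.0]
contact_force: [-0.6, 0.3, -1.5]
grip_width: 0.0426
```

Run:
```python
from h import *
rects("side",("tin_1","board_1"))
im,k,q,l=boardfit(150,175,"side"); print(len(q),np.percentile(l[:,0],[1,99]),np.percentile(q[:,2],[5,50,95]))
plan((*b,101.5,A))
cv2.imwrite("pics/f2.png",cv2.resize(im[60:260,200:400,::-1],(600,600)))
```

```text
tin_1 0.56 z 161.5 c [544.5 142. ] size 58.6 50.6 ang -8.1
board_1 0.56 z 100.1 c [543.2 146.1] size 203.2 91.1 ang -7.9
board_1 0.55 z 64.0 c [540.9 133.7] size 200.6 71.7 ang -10.5
board_1 0.54 z 83.6 c [502.1 123.4] size 62.7 18.9 ang -7.2
187 [-29.15213324  29.25411619] [150.93011575 161.19764611 171.8797154 ]
t 49.1 tcp [545.6 146.2 140.4] jaw 81.9 j7 0.52 grip 42.5 F [-0.3 -0.2 -1.4]
(np.float64(545.0), np.float64(146.4), 101.5) offset [ 0.1 -0.6 38.9] twist 0.0 jaw 81.9
```

View pics/f2.png

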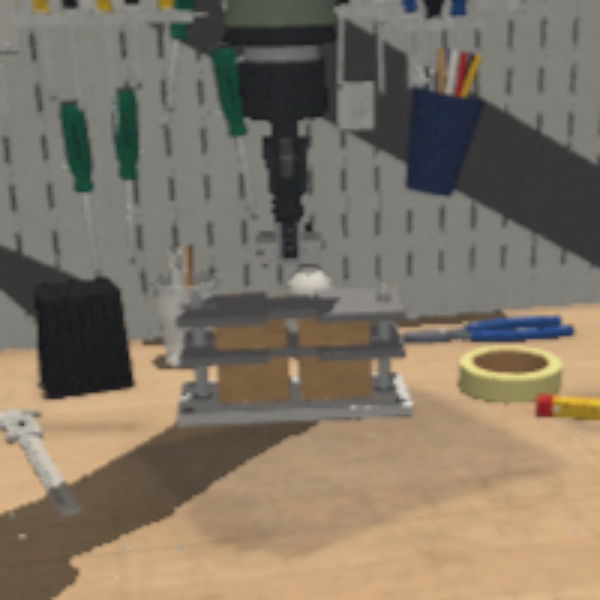

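The tin is held level and centred over the top board (290,300).

Emit:
{"fn": "drive_tool", "kwargs": {
  "offset": [
    [0,-0.8,20],
    [0,-0.8,30],
    [0,-0.8,35],
    [0,-0.8,38],
    [0,-0.8,39],
    [0,-0.8,39],
    [0,-0.8,39]
  ],
  "twist": [0,0,0,0,0,0,0]
}}

```text
time_s: 49.85
tool_pos: [0.5447, 0.1465, 0.1011]
orientation: [0.0, 0.755, 0.656, 0.0]
contact_force: [0.6, 1.0, -1.0]
grip_width: 0.0427
```

Emit:
{"fn": "drive_tool", "kwargs": {
  "offset": [
    [0,0,0],
    [0,0,0],
    [0,0,0],
    [0,0,-20],
    [0,0,-60],
    [0,0,-100],
    [0,0,-120],
    [0,0,-120]
  ],
  "twist": [0,0,0,0,0,0,0,0],
  "grip": 58
}}

```text
time_s: 50.65
tool_pos: [0.5456, 0.147, 0.2236]
orientation: [0.001, 0.755, 0.655, 0.002]
contact_force: [0.3, 0.1, -0.4]
grip_width: 0.058
```

Emit:
{"fn": "drive_tool", "kwargs": {
  "offset": [
    [-250,0,0],
    [-250,0,0],
    [-250,0,0],
    [-250,0,0],
    [-250,0,0],
    [-250,0,0],
    [-250,0,0],
    [-250,0,0],
    [-250,0,0]
  ],
  "twist": [0,0,0,0,0,0,0,0,0]
}}

```text
time_s: 51.55
tool_pos: [0.5096, -0.0996, 0.2207]
orientation: [-0.0, 0.754, 0.656, 0.0]
contact_force: [-0.3, -0.5, -0.8]
grip_width: 0.0582
```

Run:
```python
from h import *
im1,_,_=rects("top",("tin_1","board_1","glue_bottle","tape_roll","base"))
im2,_,_=rects("side",("tin_1","board_1"))
cv2.imwrite("pics/f3.png",np.hstack([cv2.resize(im1[110:270,200:330,::-1],(400,492)),cv2.resize(im2[130:230,240:360,::-1],(400,492))]))
plan()
```

```text
tin_1 0.68 z 123.1 c [545.4 148.6] size 58.9 43.7 ang -8.8
board_1 0.87 z 101.3 c [545.2 148.5] size 203.9 83.7 ang -8.1
glue_bottle 0.55 z 111.4 c [590.2 301.9] size 24.6 22.9 ang -89.2
tape_roll 0.63 z 25.6 c [759.  144.2] size 99.5 97.2 ang 0.6
base 0.7 z 60.5 c [533.  136.2] size 192.9 74.8 ang -14.6
tin_1 0.49 z 122.2 c [542.4 143.3] size 57.9 45.2 ang -12.3
board_1 0.89 z 63.9 c [542.6 143. ] size 202.9 84.4 ang -8.6
board_1 0.8 z 100.1 c [542.9 145.4] size 201.3 89.7 ang -7.8
t 52.0 tcp [ 509.4 -101.   220.8] jaw 81.9 j7 1.06 grip 57.9 F [ 0.8  0.3 -0. ]
```

View pics/f3.png

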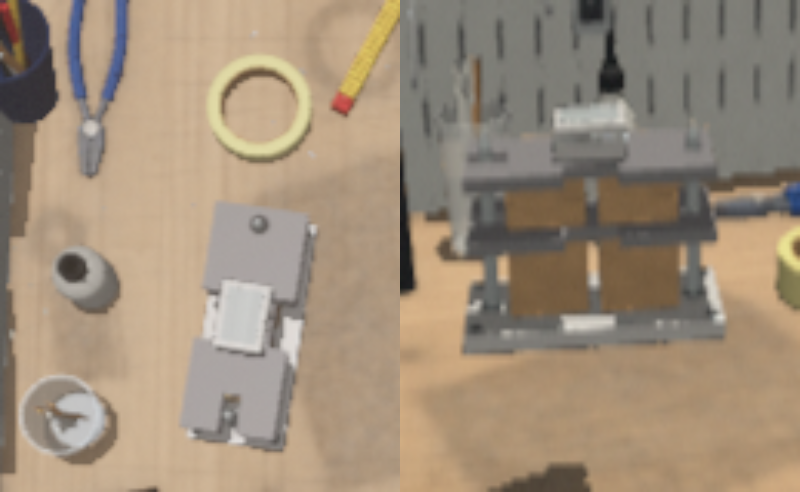

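The load is complete. Both boards sit over the pins, with the tips at (258,223) and (230,410). The tin is centred within 0.3 mm and 0.7° of the board, and the bottle and tape roll are undisturbed. Handing in.

```bash
python3 -c "
from cell import *
print(finish_job())"
```

```text
the job is handed in; nothing more can be done
None
```

I loaded the base in the order asked and handed the job in at about 52 s. The layers are two tall cartons, a board, two low cartons, the second board, and the one tin present in the middle of the top board.

**Last checks:**
- **Board heights:** the board tops read 64 mm and 100 mm, as they should, and the fits showed both boards flat. Both pins pass through each board.
- **Tin:** its centre is within about 0.3 mm of the top board's centre and its angle within about 0.7°, by the top camera.
- **Bystanders:** the glue bottle and tape roll are where they started.

**What disagreed or went off plan:**
- The top camera reads about 2.5 mm too far in +y. The first tall carton landed about 3 mm off the pin line, so I re-centred it with the gripper before laying the board.
- In the last check the side camera put the tin at −12° against the top camera's −9°. Its side views take in the side faces, so I trusted the top camera.
- The second board pressed down with about 42 N as it seated; I eased off 1 mm before letting go. This came through the held board, not the gripper's body, but the 40 N limit is close to it.
- I saw no knock to a board and no slackening of the grip.

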